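# Change the pumping station's valve selector over to the marked line

## Robot

A 6-joint arm with a two-finger parallel gripper is mounted at the origin on the work surface. World frame = base frame: x ahead of the robot, y to its left, z up, the work surface at z = 0. Lengths are in m, angles in rad, forces in N, time in s.
With the tool pointing down it reaches from about 0.25 to 0.775 m from the base axis. Payload 4 kg.
Tool frame: the origin (TCP) lies midway between the tips of the shut fingers; the grasp point (between the pads) lies 19 mm behind it; z points along the fingers, y is the line along which they close (so a half turn about z gives the same grasp; the last joint's range is limited). The gripper opens to 94 mm and grips with 3 to 60 N. Pads are 16 mm wide; open, the fingers measure 119 mm over their backs; the gripper's body (75 mm by 177 mm) begins 78 mm behind the grasp point.
Start: joints at [-1.288, 0.087, 1.371, -0, 1.684, -0.103], TCP at [0.207, -0.51, 0.206] pointing down, gripper open.
Joint ranges: [-3.1, 3.1], [-0.76, 2.03], [0.27, 2.55], [-1.08, 4.22], [0.17, 2.65], [-2.57, 2.57]. Speed limits (rad/s): [2.79, 2.79, 3.14, 3.14, 3.14, 3.14].

## Interface

Orientations are given as [roll, pitch, yaw] about the fixed x, y, z axes, in that order (R = Rz(yaw) Ry(pitch) Rx(roll)).
In Python, from bench import get_obs, snapshot, close_job gives the robot as it stands. The module is installed in compiled form; this text tells all that it offers.
- The arm moves only by the tool drive_tool, never from a script. Its argument "commands" is a list of rows, each a list of 6 numbers: the shift along the tool's x, y, z in units of 0.04 m (1.0 is 0.04 m), then the turn, a rotation vector about the tool's x, y, z in units of 0.1 rad (1.0 is 0.1 rad). In form: [[dx, dy, dz, wx, wy, wz], ...]. A call has 1 to 20 rows; each row shifts and turns the commanded pose from where the row before left it, along the tool's axes as they then stand; what a row does not reach is not made up. A row lasts 1/8 s, in which the tool goes at most 62.5 mm and 10.7 degrees, less where a joint would pass 70% of its speed; a pose out of reach is approached as far as the arm can. A call with a number of a shift or a turn outside -1 to 1 is refused whole. A call with a gripper value outside its range is refused whole. "gripper" is the closure, from 0 (fully open) to 1 (shut), set as the call begins (left out, the last holds). The fingers move at their own pace and stop on an object; the grip force is fixed at half the most. Time passes only in rows, so rows that do not move let the fingers close. It gives the time, the measured TCP pose, the force, the opening and the grip force at its end, in the units of the state.
- get_obs(): the state, without advancing time (a new reading comes with each control period).
- snapshot(name): name is "scene" or "top" or "wrist"; returns a dict with "image" (420x560x3 uint8, blue, green, red), "range_z" (420x560 float32, m along the optical axis (not along the pixel's ray), 0 where there is no reading), "fx", "fy", "cx", "cy" (pixels), "rvec" (rotation vector, rad) and "tvec" (3), from world to camera coordinates, as OpenCV has them. Camera axes: x right, y down, z forward; pixel columns grow to the right and rows downward; lengths in m; the calibration is good to about 2 mm. The wrist camera is an equidistant fisheye: a pixel r from the principal point sees the ray r / f radians off the axis. A picture is of the moment at which its call begins.
- close_job(): hands the job in; it is judged then, once.
The state is a dict: "time": time; "joint_positions": joint angles; "qvel": joint speeds; "joint_torque": joint torques, N m; "tool_pos": TCP position; "ee_rot": TCP orientation; "wrist_force": force on the tool from outside, world axes, zero at the start; "wrist_torque": the same for the moment, N m; "width": finger opening in m; "finger_force": force on a finger pad.
Only numpy, scipy, OpenCV 4.12 (cv2) and the standard library are available. Lean on these libraries where they do the work, as an engineer would, in place of code of your own. Each camera call takes 0.05 s, during which the arm holds its last target. There are 200 camera calls.

## Task

Push the selector lever through its gate and fully home into the slot marked with the raised cross, and into none of the other marked slots on the way. Only push it with the fingers from outside: do not take the handle between the fingers or pull it up. Leave everything else standing where it is.

Things in the scene. Friction and masses are not known exactly. Their poses are not given: they have to be found in the camera images.
- selector: Valve selector: grey console fixed to the bench, 210 mm along its x, 310 mm along its y, flat aluminium deck 70 mm above the bench. Origin under its centre, z up, x roughly away from the robot (a steel port flange sticks out to x = 143 mm, below deck height). In the deck a double-H gate of slots.
- gate_mid (a point): Centre of the gate, on the deck; axes as the selector's. Three slots run along x at y = -45, 0, +45 mm; one cross slot along y at x = 0 joins them. The handle's axis reaches x = -40..40 mm in each. Slots are 22 mm wide, the lever's post 14 mm: to cross, it must be within 4 mm of x = 0. The four outer slot ends (corners) are marked, the middle slot's ends are not.
- lever_top (a point): Top centre of the lever's upright brass cylindrical handle, 24 mm diameter, from 14 to 84 mm above the deck, on a thin post. It stays upright and slides sideways as a whole: 2.5 N moves it, it stays where it is left; hard stops at slot ends. Starts anywhere along the middle slot. Axes as the selector's. A 20 N spring holds the handle down.
- mark_cross: Plus-shaped mark, 28 mm over its arms, arms 8 mm wide: marks the slot to go to. 3 mm high black mark on the deck, look only, origin at its centre. Lies on the centre line of one corner slot, 34 mm beyond where the handle's axis stops (selector frame x = +-74, y = +-45 mm; which corner is random).
- mark_bar: Single straight bar 28 x 7 mm. 3 mm high black mark on the deck, look only, origin at its centre. Lies on the centre line of one corner slot, 34 mm beyond where the handle's axis stops (selector frame x = +-74, y = +-45 mm; which corner is random).
- mark_ring: Ring of 28 mm outer, 18 mm inner diameter. 3 mm high black mark on the deck, look only, origin at its centre. Lies on the centre line of one corner slot, 34 mm beyond where the handle's axis stops (selector frame x = +-74, y = +-45 mm; which corner is random).
- mark_square: Solid square 22 x 22 mm. 3 mm high black mark on the deck, look only, origin at its centre. Lies on the centre line of one corner slot, 34 mm beyond where the handle's axis stops (selector frame x = +-74, y = +-45 mm; which corner is random).
- vial: Bystander: small upright glass jar with white cap, 22 mm diameter, 48 mm high, loose on the deck's +y wing. Origin at its underside.
- stub: Bystander: stepped aluminium specimen mount, 36 mm diameter, 26 mm high, loose on the deck's -y wing. Origin at its underside.
- tray: Bystander: clear specimen tray 85 x 120 x 20 mm with blue floor, on the bench beside the console's +y side. Origin at its underside.
- tweezers: Bystander: steel tweezers 120 mm long, 6 mm high, on the bench by the console's -y side. Origin at its underside, near the middle.
- screwdriver: Bystander: screwdriver lying on the bench beyond the tweezers. Origin at its underside.
- stand: Bystander: black block 70 x 60 x 60 mm carrying a level rod-shaped specimen holder at 81 mm height, about 165 mm long, on the bench beyond the console's +x side. Origin at its underside.
- tube: Bystander: clear tube standing upright, 28 mm diameter, 90 mm high, on the bench beyond the console's +x side. Origin at its underside.

How it is judged:
By the outcome, as a careful person would: the job done as asked, in the order asked, and still so for the second after the job is handed in, with the robot touching nothing.
It also fails if it takes over 58 s, if anything falls off the work surface, if the arm or the gripper's body presses on something with over 40 N, if the wrist force passes 120 N, or if a joint passes its speed limit or range.

## Working session

There is one attempt and no reset: what is moved stays moved. The work goes in short steps, Python scripts to look and compute and a tool call to move; the robot and the scene stay as the last step left them, time stands still between calls to the robot, and variables do not carry over. Pictures are saved under pics/ and viewed, at most 10 in all, crops included, and the job is handed in when it is done.

Besides the shell and the picture viewer there is one more tool, called after ">>>" as name(argument=value, ...) on one line, values as JSON. drive_tool: Moves the arm, as the interface text tells. Its arguments: {"type":"object","properties":{"commands":{"type":"array"},"gripper":{"type":"number"}},"required":["commands"]}

```bash
mkdir -p pics; cat > h.py <<'E'
import numpy as np, cv2
from bench import get_obs, snapshot, close_job
def topts(s):
    R=cv2.Rodrigues(np.array(s['rvec'],float))[0]; t=np.array(s['tvec'],float).reshape(3)
    z=s['range_z'].astype(float); v,u=np.mgrid[:z.shape[0],:z.shape[1]]
    p=np.stack([(u-s['cx'])/s['fx']*z,(v-s['cy'])/s['fy']*z,z],-1)
    return (p-t)@R   # world points
def ray(s,u,v,h):
    R=cv2.Rodrigues(np.array(s['rvec'],float))[0]; t=np.array(s['tvec'],float).reshape(3)
    d=np.array([(u-s['cx'])/s['fx'],(v-s['cy'])/s['fy'],1])@R; c=-t@R
    return c+d*(h-c[2])/d[2]
E
python3 - <<'E'
from h import *
for n in ('top','scene'):
    s=snapshot(n); cv2.imwrite(f'pics/{n}.png',s['image']); 
    import pickle; pickle.dump(s,open(n+'.pkl','wb'))
    print(n,-np.array(s['tvec']).reshape(3)@cv2.Rodrigues(np.array(s['rvec'],float))[0],s['fx'])
print(get_obs())
E
```

```text
top [0.39330865 0.03547533 1.11198285] 474.9483349928618
scene [1.23133011 0.35916988 1.05662641] 468.9746219421933
{'time': 0.1, 'joint_positions': array([-1.28811503e+00,  8.79056255e-02,  1.37207259e+00, -1.22335915e-05,
        1.68360517e+00, -1.03107522e-01]), 'qvel': array([-0.00109969, -0.00025196, -0.00203102, -0.00140084, -0.00065122,
       -0.00189333]), 'joint_torque': array([ 1.98089299e-03, -3.41252804e+01, -3.03301656e+01,  7.19242170e-02,
        3.04192014e-02, -1.04615067e-04]), 'tool_pos': array([ 0.20681113, -0.50911154,  0.20442331]), 'ee_rot': array([-3.13961124e+00, -1.92801593e-04,  3.85787261e-01]), 'wrist_force': array([ 0.12581112, -0.24424656, -0.04187797]), 'wrist_torque': array([-0.04909752, -0.0254679 ,  0.03128102]), 'finger_force': 0.0, 'width': 0.09404717497674135}
```

View pics/top.png

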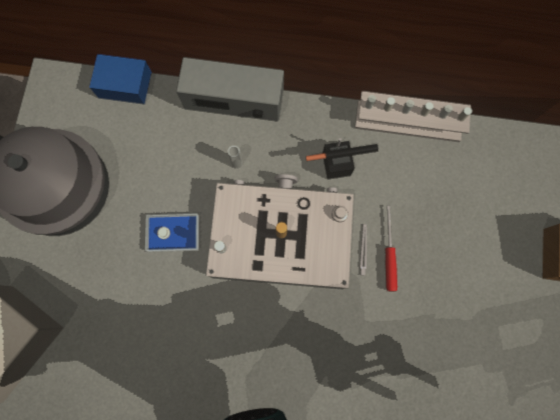

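View pics/scene.png

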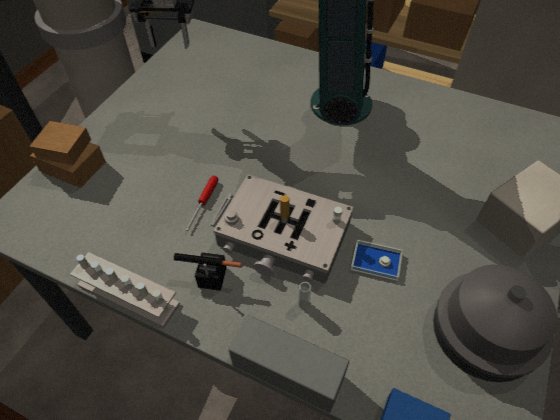

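The top view shows the cross at (263,200), which is the +x,+y corner. The ring is at (304,203), the square at (258,266), the bar at (298,269) and the brass handle near (282,228). Next I'll fit the selector pose from the marks.

```bash
python3 - <<'E'
from h import *; import pickle
s=pickle.load(open('top.pkl','rb')); im=s['image']; g=cv2.cvtColor(im,cv2.COLOR_BGR2GRAY)
n,l,st,c=cv2.connectedComponentsWithStats((g<60).astype(np.uint8))
W=[];
for (u,v) in [(263,200),(304,203),(258,266),(298,269)]:
    m=np.zeros_like(g); m[v-9:v+10,u-9:u+10]=1
    ys,xs=np.where((m>0)&(g<75)); cu,cv_=(xs.min()+xs.max())/2,(ys.min()+ys.max())/2
    print(len(xs),cu,cv_,xs.mean(),ys.mean()); W.append(ray(s,xs.mean(),ys.mean(),.0715)[:2])
W=np.array(W); M=np.array([[74,45],[74,-45],[-74,45],[-74,-45]])/1e3
c=W.mean(0); d=W-c; th=np.arctan2((M[:,0]*d[:,1]-M[:,1]*d[:,0]).sum(),(M*d).sum())
R=np.array([[np.cos(th),-np.sin(th)],[np.sin(th),np.cos(th)]])
print('c',c,'yaw',th,'res mm',1e3*(W-(c+M@R.T)))
P=topts(s)
for nm in('top','scene'):
    s=pickle.load(open(nm+'.pkl','rb'));P=topts(s)
    L=(P-np.r_[c,0]); X=L[...,:2]@R
    m=(abs(X[...,0])<.06)&(abs(X[...,1])<.06)&(L[...,2]>.145)&(L[...,2]<.16)
    hs=cv2.cvtColor(s['image'],cv2.COLOR_BGR2HSV)
    print(nm,m.sum(),'handle top local',np.c_[X[m],L[m][:,2]].mean(0), (X[m].min(0)+X[m].max(0))/2)
    m=(abs(X[...,0])<.1)&(abs(X[...,1])<.15); print('deck z',np.median(L[m][:,2]))
    for a,b in ((.110,.125),):
        m=(abs(X[...,0])<.1)&(abs(X[...,1])<.15)&(abs(X[...,1])>.09)&(L[...,2]>.08); print('wing',np.c_[X[m],L[m][:,2]][::8])
    m=(X[...,0]>.11)&(X[...,0]<.35)&(abs(X[...,1])<.2)&(L[...,2]>.06);q=X[m]; print('beyond',q.min(0),q.max(0),L[m][:,2].max())
E
```

```text
55 263.5 200.0 263.5090909090909 199.6727272727273
42 303.5 203.0 303.7857142857143 203.0
81 257.5 265.0 257.3333333333333 265.037037037037
25 298.5 269.0 298.6 268.64
c [0.56862938 0.05418392] yaw 0.0523926786636634 res mm [[-0.20145892  0.49751932]
 [ 0.01085895 -0.53005295]
 [ 0.12237298  0.30381938]
 [ 0.068227   -0.27128575]]
top 109 handle top local [-0.00200006  0.000878    0.15403809] [-0.00096771  0.00092579]
deck z 0.0706140209662179
wing [[ 0.07104345 -0.11936967  0.0818373 ]
 [ 0.0689113  -0.12170433  0.08202454]
 [ 0.06660901 -0.11756709  0.08049736]
 [ 0.06676088 -0.13461206  0.086356  ]
 [ 0.06130532 -0.12473853  0.09672592]
 [ 0.06038244 -0.11284479  0.08608325]
 [ 0.0602207  -0.12963195  0.09337145]
 [ 0.05607568 -0.11418024  0.09587059]
 [ 0.05621795 -0.13093398  0.10183378]
 [ 0.05316456 -0.11609869  0.09967712]
 [ 0.05581016 -0.13619012  0.09551151]
 [ 0.05190206 -0.12086849  0.09705522]
 [ 0.05648998 -0.14003107  0.08344244]
 [ 0.04991111 -0.12320621  0.09682048]
 [ 0.04982511 -0.10750197  0.08013322]
 [ 0.04719245 -0.12308988  0.09903574]
 [ 0.0469402  -0.109492
[... 1660 characters left out ...]
[-0.03869785  0.13434605  0.10389287]
 [ 0.06346348 -0.1208237   0.09673287]
 [-0.03657423  0.12247444  0.09626133]
 [ 0.06881445 -0.13283082  0.09298226]
 [ 0.05614947 -0.11685206  0.08536298]
 [-0.03334326  0.12860956  0.09913777]
 [ 0.06994424 -0.1295417   0.09176904]
 [ 0.05729674 -0.11354119  0.08414983]
 [-0.0365297   0.13092575  0.09207096]
 [ 0.06626843 -0.12334297  0.08601964]
 [-0.03196613  0.12457921  0.09023175]
 [ 0.07042072 -0.13321307  0.08180186]
 [ 0.06356238 -0.11345774  0.08336338]
 [ 0.07438067 -0.13106936  0.08355615]
 [-0.03309482  0.12769931  0.08175789]
 [-0.03021701  0.12610696  0.0802221 ]]
beyond [ 0.14140595 -0.19996498] [0.34998824 0.19983375] 0.10812983445479396
```

>>> drive_tool(commands=[[0,0,0,0,0,0.83],[0,0,0,0,0,0.83],[0,0,0,0,0,0.83],[0,0,0,0,0,0.83],[0.65,-0.82,0,0,0,0],[0.65,-0.82,0,0,0,0],[0.65,-0.82,0,0,0,0],[0.65,-0.82,0,0,0,0],[0.65,-0.82,0,0,0,0],[0.65,-0.82,0,0,0,0],[0.65,-0.82,0,0,0,0],[0.65,-0.82,0,0,0,0],[0.65,-0.82,0,0,0,0],[0.65,-0.82,0,0,0,0],[0.65,-0.82,0,0,0,0],[0.65,-0.82,0,0,0,0],[0.65,-0.82,0,0,0,0],[0.65,-0.82,0,0,0,0],[0.65,-0.82,0,0,0,0],[0,0,0,0,0,0]], gripper=1)

```text
time: 2.6
tool_pos: [0.5704, 0.0049, 0.2041]
ee_rot: [-3.141, 0.002, 0.058]
wrist_force: [0.5, -0.8, -0.3]
width: 0.0007
finger_force: 0.0
```

```bash
python3 - <<'E'
from h import *
s=snapshot('wrist'); cv2.imwrite('pics/w1.png',s['image']); print(s['fx'],s['cx'],s['cy'])
R=cv2.Rodrigues(np.array(s['rvec'],float))[0]; t=np.array(s['tvec'],float).reshape(3)
v,u=np.mgrid[:420,:560]; a=(u-s['cx'])/s['fx']; b=(v-s['cy'])/s['fy']; r=np.hypot(a,b)+1e-9
z=s['range_z']; k=np.tan(np.minimum(r,1.4))/r*z
P=(np.stack([a*k,b*k,z],-1)-t)@R
c=np.array([.5686,.0542,0]); th=.0524; Q=np.array([[np.cos(th),-np.sin(th)],[np.sin(th),np.cos(th)]])
L=P-c; X=L[...,:2]@Q
hs=cv2.cvtColor(s['image'],cv2.COLOR_BGR2HSV)
m=(z>0)&(abs(X[...,0])<.06)&(abs(X[...,1])<.03)&(L[...,2]>.09)&(L[...,2]<.158)
print(m.sum())
for lo in (.09,.11,.13,.15):
    q=m&(L[...,2]>lo)&(L[...,2]<lo+.02); 
    if q.sum(): print(lo,q.sum(),X[q].min(0),X[q].max(0))
E
```

```text
325.19226210127806 282.13004464708837 210.19749884235173
1231
0.09 145 [-0.00626159 -0.01210635] [0.01202    0.01095514]
0.11 174 [-0.00564446 -0.01207295] [0.01203965 0.01011897]
0.13 217 [-0.00531535 -0.01209329] [0.01206933 0.00998269]
0.15 695 [-0.01042216 -0.01174608] [0.01176623 0.01126504]
```

View pics/w1.png

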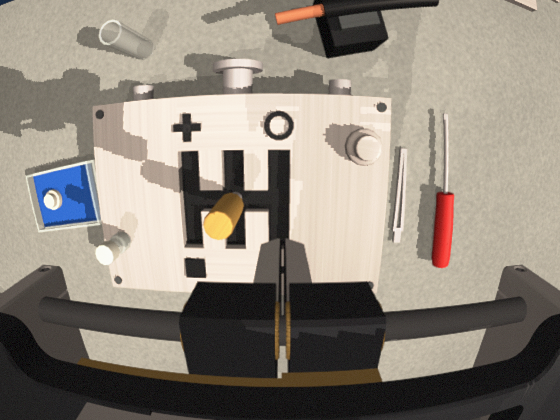

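The wrist view shows the handle at x≈0, y≈0 (brass, around (225,215)), the cross at (187,127), and the shut fingers on the handle's -y side. The handle is already in line with the cross slot, so I'll descend and push it in +y.

>>> drive_tool(commands=[[0.02,0,0.6,0,0,0.05],[0,0,0.6,0,0,0],[0,0,0.6,0,0,0],[0,0,0.5,0,0,0],[0,0,0,0,0,0],[0,-0.1,0,0,0,0],[0,-0.1,0,0,0,0],[0,-0.1,0,0,0,0],[0,-0.1,0,0,0,0],[0,-0.1,0,0,0,0],[0,-0.1,0,0,0,0],[0,-0.1,0,0,0,0],[0,-0.1,0,0,0,0],[0,-0.1,0,0,0,0],[0,-0.1,0,0,0,0]])

```text
time: 4.53
tool_pos: [0.5688, 0.0426, 0.1135]
ee_rot: [3.141, 0.0, 0.049]
wrist_force: [-0.4, -3.2, -0.1]
width: 0.0004
finger_force: 1.3
```

>>> drive_tool(commands=[[0,-0.1,0,0,0,0],[0,-0.1,0,0,0,0],[0,-0.1,0,0,0,0],[0,-0.1,0,0,0,0],[0,-0.1,0,0,0,0],[0,-0.1,0,0,0,0],[0,-0.08,0,0,0,0]])

```text
time: 5.4
tool_pos: [0.5674, 0.0701, 0.1134]
ee_rot: [3.142, 0.0, 0.049]
wrist_force: [-0.6, -2.0, 0.2]
width: 0.0005
finger_force: 1.3
```

```bash
cat > m.py <<'E'
from h import *
c=np.array([.5686,.0542,0]); th=.0524; Q=np.array([[np.cos(th),-np.sin(th)],[np.sin(th),np.cos(th)]])
o=get_obs(); print('tcp local',(o['tool_pos'][:2]-c[:2])@Q,o['wrist_force'])
for n in('scene','top'):
    s=snapshot(n); L=topts(s)-c; X=L[...,:2]@Q; h=cv2.cvtColor(s['image'],cv2.COLOR_BGR2HSV)
    m=(abs(X[...,0])<.07)&(abs(X[...,1])<.075)&(L[...,2]>.08)&(L[...,2]<.16)&(h[...,1]>110)&(h[...,0]<30)&(h[...,2]>60)
    if m.any():
        t=m&(L[...,2]>.148); print(n,m.sum(),X[m].min(0),X[m].max(0),'top',t.sum(),X[t].mean(0) if t.any() else '')
    cv2.imwrite(f'pics/{n}_last.png',cv2.resize(s['image'][150:300,180:400],None,fx=3,fy=3))
E
python3 m.py
```

```text
tcp local [-0.00040175  0.01595382] [-0.57081367 -2.01479405  0.2082736 ]
scene 161 [-0.0080988   0.02609904] [0.01509268 0.04941035] top 61 [0.00344471 0.03844704]
```

>>> drive_tool(commands=[[0,-0.06,0,0,0,0],[0,-0.06,0,0,0,0],[0,-0.03,0,0,0,0],[0,0,0,0,0,0]])

```text
time: 6.0
tool_pos: [0.5671, 0.0753, 0.1134]
ee_rot: [3.141, 0.0, 0.049]
wrist_force: [-0.1, -5.1, 0.2]
width: 0.0003
finger_force: 2.1
```

>>> drive_tool(commands=[[0,-0.05,0,0,0,0],[0,0,0,0,0,0]])

```text
time: 6.25
tool_pos: [0.5671, 0.076, 0.1134]
ee_rot: [3.138, 0.0, 0.048]
wrist_force: [-0.8, -7.1, -0.5]
width: 0.0001
finger_force: 3.7
```

>>> drive_tool(commands=[[0,0.3,0,0,0,0],[0,0.3,0,0,0,0],[0,0,0,0,0,0],[-0.4,0,0,0,0,0],[-0.4,0,0,0,0,0],[-0.4,0,0,0,0,0],[0,0,0,0,0,0],[0,-0.4,0,0,0,0],[0,-0.4,0,0,0,0],[0,-0.38,0,0,0,0],[0,0,0,0,0,0]])

```text
time: 7.62
tool_pos: [0.518, 0.1002, 0.1133]
ee_rot: [-3.142, 0.0, 0.051]
wrist_force: [0.8, 0.8, -0.2]
width: 0.0002
finger_force: 0.0
```

```bash
python3 m.py
```

```text
tcp local [-0.04816778  0.04861039] [ 0.81321279  0.77495036 -0.19089758]
scene 166 [-0.00690434  0.03342583] [0.01512302 0.05401801] top 54 [0.0034132  0.04381111]
```

View pics/scene_last.png

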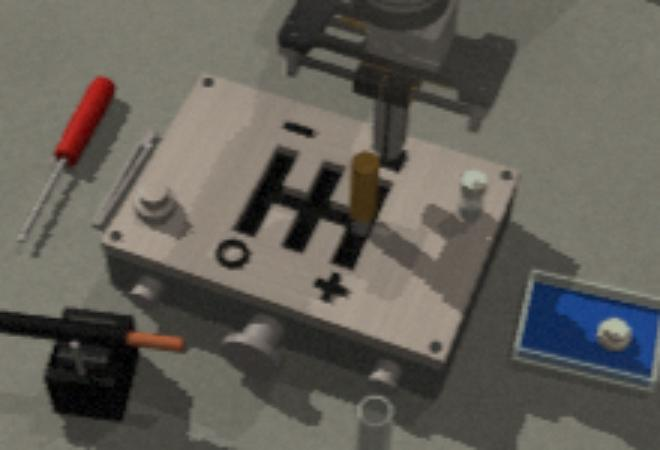

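The scene crop shows the handle at (365,190) in the +y slot's crossing, the fingers behind it on the square's side, and the cross mark ahead at (330,288). Now I'll push it in +x.

>>> drive_tool(commands=[[0,0.08,0,0,0,0],[0.1,0,0,0,0,0],[0.1,0,0,0,0,0],[0.1,0,0,0,0,0],[0.1,0,0,0,0,0],[0.1,0,0,0,0,0],[0.1,0,0,0,0,0],[0.1,0,0,0,0,0],[0.1,0,0,0,0,0],[0.1,0,0,0,0,0],[0.1,0,0,0,0,0],[0.1,0,0,0,0,0],[0.1,0,0,0,0,0],[0.1,0,0,0,0,0],[0.1,0,0,0,0,0],[0.1,0,0,0,0,0],[0.1,0,0,0,0,0]])

```text
time: 9.85
tool_pos: [0.5823, 0.0987, 0.1134]
ee_rot: [-3.142, 0.0, 0.049]
wrist_force: [-3.5, 0.8, 1.7]
width: 0.0003
finger_force: 1.4
```

>>> drive_tool(commands=[[0.08,0,0,0,0,0],[0.08,0,0,0,0,0],[0,0,0,0,0,0]])

```text
time: 10.22
tool_pos: [0.5865, 0.099, 0.1135]
ee_rot: [-3.142, 0.005, 0.049]
wrist_force: [-7.4, 0.5, 4.4]
width: 0.0004
finger_force: 4.1
```

```bash
python3 m.py
```

```text
tcp local [0.02027002 0.04377508] [-7.44741063  0.49736025  4.39555846]
scene 174 [0.02828695 0.03360382] [0.05554709 0.05423487] top 58 [0.0433915  0.04361578]
```

>>> drive_tool(commands=[[0.08,0,0,0,0,0],[0.08,0,0,0,0,0],[0,0,0,0,0,0],[0,0,0,0,0,0]])

```text
time: 10.82
tool_pos: [0.5887, 0.0992, 0.1136]
ee_rot: [3.142, 0.014, 0.049]
wrist_force: [-17.3, -0.1, 10.4]
width: 0.0006
finger_force: 9.3
```

At the hard stop, with the force rising to 17 N. I'll back off and lift.

>>> drive_tool(commands=[[-0.4,0,0,0,0,0],[-0.5,0,0,0,0,0],[-0.3,0,0,0,0,0],[0,0,-0.8,0,0,0],[0,0,-0.8,0,0,0],[0,0,-0.8,0,0,0],[-0.8,0,0,0,0,0],[-0.8,0,0,0,0,0],[0,0,0,0,0,0],[0,0,0,0,0,0]])

```text
time: 12.08
tool_pos: [0.484, 0.0936, 0.2097]
ee_rot: [3.141, -0.002, 0.049]
wrist_force: [-0.3, -1.2, 0.1]
width: 0.0007
finger_force: 0.0
```

```bash
python3 m.py
```

```text
tcp local [-0.08237554  0.04380897] [-0.25621486 -1.19406812  0.14276299]
scene 159 [0.03123298 0.03169171] [0.05461642 0.05380802] top 63 [0.04367911 0.04318493]
```

View pics/scene_last.png

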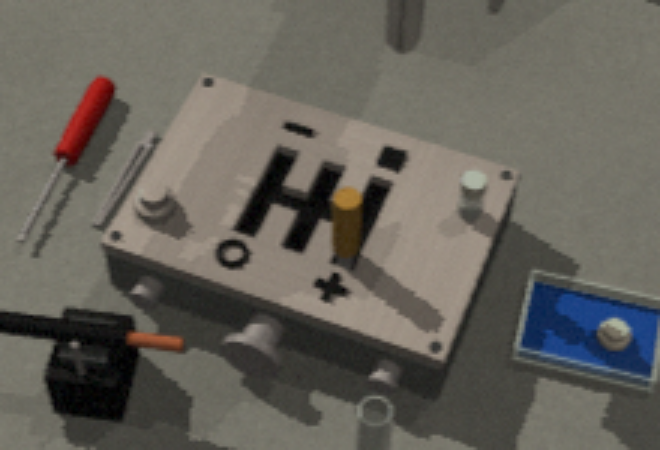

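The handle stands at the cross end of its slot (345,225), about 40 mm along once the view's offset is allowed for. Nothing else has moved.

```bash
python3 -c "
from bench import close_job; print(close_job())"
```

```text
the job is handed in; nothing more can be done
None
```

The lever is fully home in the slot marked with the cross, pushed there from outside with the fingers shut and entering no other marked slot; nothing else was moved, and the job was handed in at about 12 s.

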